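Flip open the parts-bin dust lid and confirm the pick

ROBOT

A 7-joint arm with a two-finger parallel gripper is mounted at the origin on the work surface. World frame = base frame: x ahead of the robot, y to its left, z up, the work surface at z = 0. Lengths are in m, angles in rad, forces in N, time in s.
With the tool pointing down it reaches from about 0.425 to 0.925 m from the base axis. Payload 6.8 kg.
Tool frame: the origin (TCP) lies between the finger pads; the fingertips stand r.tip_extent ahead of it and the grasp point (between the pads) lies 5 mm behind it (r.tip_extent is the distance from the TCP to the fingertips, in m); y points along the fingers, x is the direction in which the jaws open and shut, and the axes are right-handed (so a half turn about y gives the same grasp; the last joint's range is limited). The gripper opens to 85 mm and grips with 20 to 120 N. Pads are 22 mm wide; open, the fingers measure 114 mm over their backs; the gripper's body (76 mm by 85 mm) begins 54 mm behind the grasp point. The pads swing forward as they close: fully open they stand 13 mm farther back than shut.
Start: joints at [0.999, 0.477, 0.022, 1.555, -0.011, 1.109, -0.083], TCP at [0.302, -0.604, 0.211] pointing down, gripper open.
Joint ranges: [-2.96, 2.96], [-0.34, 2.1], [-1.41, 1.46], [0.24, 2.44], [-1.37, 4.51], [0.17, 1.92], [-2.96, 2.96]. Speed limits (rad/s): [2.39, 2.39, 3.14, 3.14, 3.14, 3.14, 3.14].

INTERFACE

Orientations are given as a rotation vector (axis times angle).
In Python, from bench import r gives the robot as it stands.
- The arm moves only by the tool send_rows, never from a script. Its argument "plan" is a list of rows, each a list of 5 numbers: the shift along the tool's x, y, z in cm, then the turn about the tool's y in degrees, then the opening, from 0 (shut) to 1 (fully open). In form: [[dx, dy, dz, spin, grip], ...]. A call has 1 to 12 rows; each row shifts and turns the commanded pose from where the row before left it, along the tool's axes as they then stand; what a row does not reach is not made up. A row lasts 1/8 s, in which the tool goes at most 62.5 mm and 10.7 degrees, less where a joint would pass 70% of its speed; a pose out of reach is approached as far as the arm can. A call is refused whole if a number of a shift passes 6.25 or a number of a turn 10.7, either way. A call with a gripper value outside its range is refused whole. The fingers move at their own pace and stop on an object; "force" is the grip in N (left out, the last holds). Time passes only in rows, so rows that do not move let the fingers close. It gives the time, the measured TCP pose, the force and the opening at its end, in the units of the state.
- r.get_obs(): the state, without advancing time (a new reading comes with each control period).
- r.grab_frame(name): name is "side" or "top" or "wrist"; returns a dict with "image" (400x640x3 uint8, red, green, blue), "camera_matrix" (3x3 intrinsics, pixels), "D" ([k1, k2, p1, p2, k3] as OpenCV has them; the pictures are not rectified), "cam_to_world" (4x4, takes a point from camera to world coordinates). Camera axes: x right, y down, z forward; pixel columns grow to the right and rows downward; lengths in m; the calibration is good to about 2 mm. A picture is of the moment at which its call begins. There is no depth.
- r.hand_in(): hands the job in, once; it reports no verdict.
Trained networks look in the newest picture that a camera, given by its name, has taken for a name from the list of things; names that differ only in an ending like _2 or _b are one class to them, and where a whole thing is asked for, a point or a joint stands for the part that bears it (a point fixed in the world has none). Each returns a list of dicts, best first, with "p" (0 to 1); they miss things now and then, are a little off and sometimes report something else, mostly with a low value. They report only what shows in the picture. A call takes as long as a camera call. They do not tell look-alikes from the thing itself.
- r.recognise(camera, target): "rect" ([left, top, right, bottom] in pixels, round what is visible of it).
The state is a dict: "clock": time; "joints": joint angles; "qvel": joint speeds; "tau": joint torques, N m; "tcp_pos": TCP position; "orientation": TCP orientation; "contact_force": force on the tool from outside, world axes, zero at the start; "moment": the same for the moment, N m; "grip_width": finger opening in m.
Only numpy, scipy, OpenCV 4.12 (cv2) and the standard library are available. Lean on these libraries where they do the work, as an engineer would, in place of code of your own. Each camera call takes 0.05 s, during which the arm holds its last target.

TASK

The narrower of the two lidded parts bins is next to be picked from: with the fingertips, gently push its hinged dust lid up by the flared lip and over backwards until it stays open by itself. Then press the pick-confirm button on the small post fully down and let it spring back. Do not grip, lift or shift either bin, leave the wide bin's lid shut, and leave the nut, the bolt and the carton where they stand.

Things in the scene. Friction and masses are not known exactly. Their poses are not given: they have to be found in the camera images.
- narrow_bin: the narrower beige parts bin, standing loose (about 0.8 kg) on the 15 mm thick green shelf board: 180 deep (x) x 110 wide (y) x 90 high, brown lower half. Origin at the centre of its underside; +x points to its rear, the front with the label card and the lid's lip faces -x (towards the robot); z up. The rear 60 mm of its top is a fixed cover; the front 120 mm is closed by the lid
- narrow_lid (a joint): hinge angle of the narrow bin's lid in rad: 0 shut, grows as the front edge swings up and back, 1.95 at its stop, leaning back. About 0.08 to 0.17 kg, almost no friction: gravity shuts it below about 1.5 rad and throws it open to the stop above about 1.6 rad
- narrow_lid_hinge (a point): middle of the hinge line of the narrow bin's lid, which runs along the bin's y: 30 mm behind the bin's origin and 91 mm above its underside. Its frame turns with the lid and equals the bin's frame when shut. The lid plate is 4 mm thick, full bin width, and reaches from here 120 mm forward (-x); its underside is level with this point
- narrow_lid_rim (a point): middle of the rim (front free edge, lower corner) of the narrow lid's lip. The lip is a 4 mm thick, 30 mm long strip, full lid width, that flares forward and up at 35 degrees from the lid's front edge, so that its rim stands 25 mm in front of the bin's front face and 17 mm above the lid's underside; fingertips fit below it from the front
- wide_bin: the wider lidded bin, 170 wide, otherwise the same shape and axes as the narrow one, standing loose, about 0.95 kg; to be left alone
- wide_lid (a joint): hinge angle of the wide bin's lid in rad, 0 shut; to be left shut
- confirm_top (a point): centre of the top face of the pick-confirm button, a 30 mm round grey button facing up in a dark housing on a fixed 60 x 60 mm post in front of the bins, about 0.1 m above the bench; z up
- confirm (a joint): button travel in m, 0 released, 0.006 fully down, sprung; about 4 N presses it fully down
- nut: large steel hexagon nut lying flat, 48 across x 22 high, origin at the centre of its underside; bystander
- bolt: dark steel hexagon bolt standing on its head, 38 across the head, shank 18 in diameter, 89 high, origin at the centre of its underside; bystander
- carton: small cardboard carton 80 x 50 x 45 high, origin at the centre of its underside; bystander
Things that resemble listed ones, but are neither listed nor needed, are in the scene too. Leave any purple look-alike of the narrow_bin alone.

How it is judged:
On the way, in this order (a step that is already met when the one before it is completed fails the run):
1. the narrow bin's lid leans back open by itself, untouched (value of joint narrow_lid above 1.8 rad and velocity of joint narrow_lid below 0.1 rad/s and contact force between the fingers and narrow_bin below 0.1 N), for 0.2 s.
2. the confirm button is pressed down while the lid stays open (value of joint confirm above 0.0045 m and value of joint narrow_lid above 1.8 rad), for 0.05 s.
At the end, for the whole second after the job is handed in: The narrow lid rests open (over 1.8 rad), the wide lid is shut (under 0.05 rad), the button is back up (within 1.5 mm), the narrow bin stands upright within 25 mm of where it stood, and the wide bin, nut, bolt and carton are within 15 mm of where they stood, the bolt upright (value of joint narrow_lid above 1.8 rad and value of joint wide_lid below 0.05 rad and value of joint confirm below 0.0015 m and distance of narrow_bin from where it was at the start of the episode below 0.025 m and angle between narrow_bin's own z axis and vertical below 0.05 rad and linear speed of narrow_bin below 0.02 m/s and distance of each of wide_bin, nut, bolt, carton from where it was at the start of the episode below 0.015 m and angle between bolt's own z axis and vertical below 0.1 rad); the robot touches nothing.
It fails at once if a bin is lifted or tipped (over 12 mm or 0.12 rad) (height (world z) of any of narrow_bin, wide_bin above 0.027 m or angle between any of narrow_bin, wide_bin's own z axis and vertical above 0.12 rad).
It fails at once if the narrow bin or its lid is squeezed or forced (over 15 N) (contact force between the fingers and narrow_bin above 15 N).
It fails at once if the wide bin's lid is opened (value of joint wide_lid above 0.15 rad).
It fails at once if the button is pressed before the lid has gone over (value of joint confirm above 0.0045 m and value of joint narrow_lid below 1.6 rad).
It fails at once if the nut, bolt or carton is lifted or knocked away (height (world z) of any of nut, bolt, carton above 0.03 m or distance of any of nut, bolt, carton from where it was at the start of the episode above 0.04 m).
It also fails if it takes over 51 s, if anything falls off the work surface, if the arm or the gripper's body presses on something with over 40 N, if the wrist force passes 120 N, or if a joint passes its speed limit or range.

## Working session

There is one attempt and no reset: what is moved stays moved. The work goes in short steps, Python scripts to look and compute and a tool call to move; the robot and the scene stay as the last step left them, time stands still between calls to the robot, and variables do not carry over. Pictures are saved under pics/ and viewed, and the job is handed in when it is done.

Besides the shell and the picture viewer there is one more tool, called as a command line: name --pt "numbers of a row" for each row, then --argument value for the rest. send_rows: Moves the arm, as the interface text tells. Its arguments: {"type":"object","properties":{"plan":{"type":"array","items":{"type":"array","items":{"type":"number"}}},"force":{"type":"number"}},"required":["plan"]}

```bash
mkdir -p pics; cat > h.py <<'E'
import numpy as np,cv2,json
from bench import r
def snap(n,f):
    d=r.grab_frame(n); cv2.imwrite(f'pics/{f}.png',d['image'][:,:,::-1]); 
    np.savez(f'pics/{f}.npz',**{k:np.array(v) for k,v in d.items()}); return d
def ray(d,u,v):
    p=cv2.undistortPoints(np.array([[[u,v]]],float),np.array(d['camera_matrix']),np.array(d['D']))[0,0]
    T=np.array(d['cam_to_world']); w=T[:3,:3]@np.array([p[0],p[1],1]); return T[:3,3],w
def atz(d,u,v,z):
    o,w=ray(d,u,v); return o+w*(z-o[2])/w[2]
def proj(d,P):
    T=np.linalg.inv(np.array(d['cam_to_world'])); P=np.atleast_2d(P)@T[:3,:3].T+T[:3,3]
    return cv2.projectPoints(P.reshape(-1,1,3),np.zeros(3),np.zeros(3),np.array(d['camera_matrix']),np.array(d['D']))[0][:,0]
E
python3 - <<'E'
from h import *
print(r.get_obs(), r.tip_extent)
for c in ['top','side','wrist']:
    d=snap(c,c+'0')
    print(c,np.round(d['cam_to_world'],3).tolist())
    for t in ['narrow_bin','narrow_lid','wide_bin','confirm_top','nut','bolt','carton']:
        print(c,t,[(np.round(x['rect']).tolist(),round(x['p'],2)) for x in r.recognise(c,t)])
E
```

```text
{'clock': 0.0, 'joints': array([ 0.99889319,  0.47784258,  0.02235219,  1.55643598, -0.01150226,
        1.10933485, -0.08308224]), 'qvel': array([ 0.00059993, -0.00071115,  0.00115717, -0.00021907,  0.00011099,
       -0.00065905,  0.00015297]), 'tau': array([-1.37397161e-03, -5.96457911e+01,  1.60784908e+00, -2.81197894e+01,
        1.24622765e-02,  9.36476339e-03, -2.23218905e-05]), 'tcp_pos': array([ 0.30165511, -0.60313282,  0.20950407]), 'orientation': array([-1.39273689,  0.86239911, -0.85964434]), 'contact_force': array([-0.66468986, -0.54702129, -0.24708729]), 'moment': array([-0.07026051,  0.03825124, -0.01604408]), 'grip_width': 0.0853092663498109} 0.014
top [[0.022, -0.982, 0.187, 0.195], [-0.999, -0.026, -0.019, 0.021], [0.024, -0.186, -0.982, 1.397], [0.0, 0.0, 0.0, 1.0]]
top narrow_bin [([353.0, 122.0, 396.0, 185.0], 0.92)]
top narrow_lid [([355.0, 139.0, 394.0, 181.0], 0.67), ([420.0, 250.0, 474.0, 306.0], 0.61)]
top wide_bin [([245.0, 122.0, 306.0, 184.0], 0.85)]
top confirm_top []
top nut [([206.0, 196.0, 215.0, 210.0], 0.57)]
top bolt []
top carton [([354.0, 122.0,
[... 389 characters left out ...]
 178.0], 0.61)]
side wide_bin [([188.0, 194.0, 289.0, 276.0], 0.86), ([275.0, 155.0, 328.0, 179.0], 0.36)]
side confirm_top [([324.0, 198.0, 335.0, 202.0], 0.43)]
side nut [([244.0, 308.0, 269.0, 332.0], 0.69), ([273.0, 155.0, 321.0, 176.0], 0.66)]
side bolt [([358.0, 146.0, 362.0, 175.0], 0.47)]
side carton [([198.0, 281.0, 239.0, 323.0], 0.66), ([322.0, 199.0, 331.0, 203.0], 0.21)]
wrist [[0.447, -0.848, -0.283, 0.375], [-0.894, -0.424, -0.142, -0.568], [0.001, 0.316, -0.949, 0.375], [0.0, 0.0, 0.0, 1.0]]
wrist narrow_bin [([1.0, 44.0, 180.0, 277.0], 0.56)]
wrist narrow_lid [([0.0, 44.0, 151.0, 244.0], 0.78)]
wrist wide_bin []
wrist confirm_top []
wrist nut []
wrist bolt []
wrist carton []
```

View pics/top0.png

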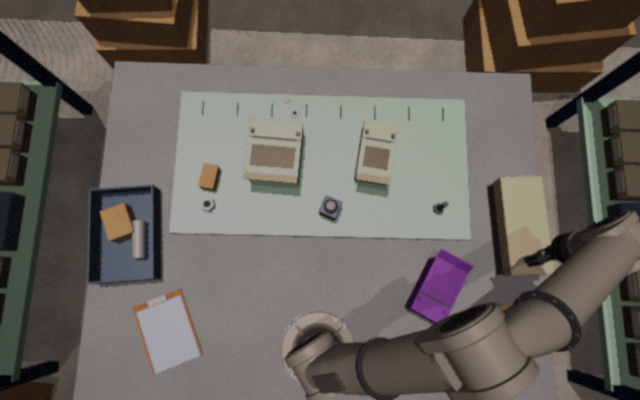

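View pics/side0.png

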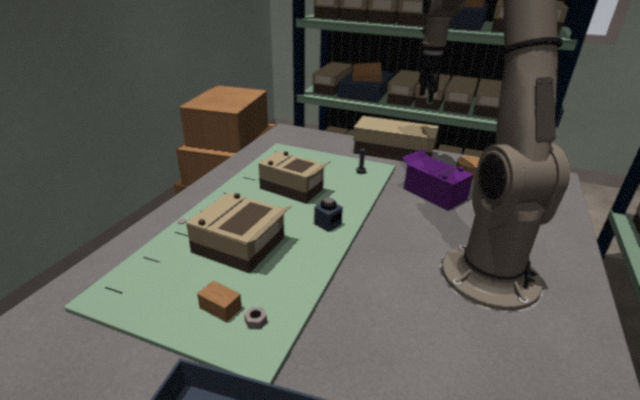

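View pics/wrist0.png

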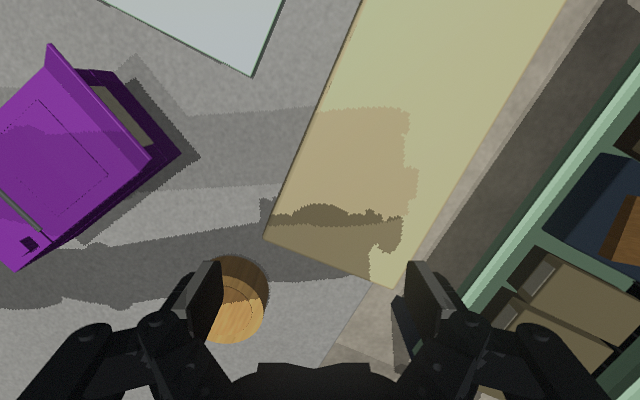

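```bash
python3 - <<'E'
from h import *
from scipy.spatial.transform import Rotation as R
print(np.round(R.from_rotvec(r.get_obs()['orientation']).as_matrix(),3))
a=cv2.imread('pics/top0.png')[90:330,180:500]; cv2.imwrite('pics/top0c.png',cv2.resize(a,None,fx=2.5,fy=2.5,interpolation=cv2.INTER_CUBIC))
a=cv2.imread('pics/side0.png')[130:350,180:500]; cv2.imwrite('pics/side0c.png',cv2.resize(a,None,fx=2.5,fy=2.5,interpolation=cv2.INTER_CUBIC))
E
```

```text
[[ 0.447  0.     0.894]
 [-0.894  0.     0.447]
 [ 0.    -1.     0.   ]]
```

View pics/top0c.png

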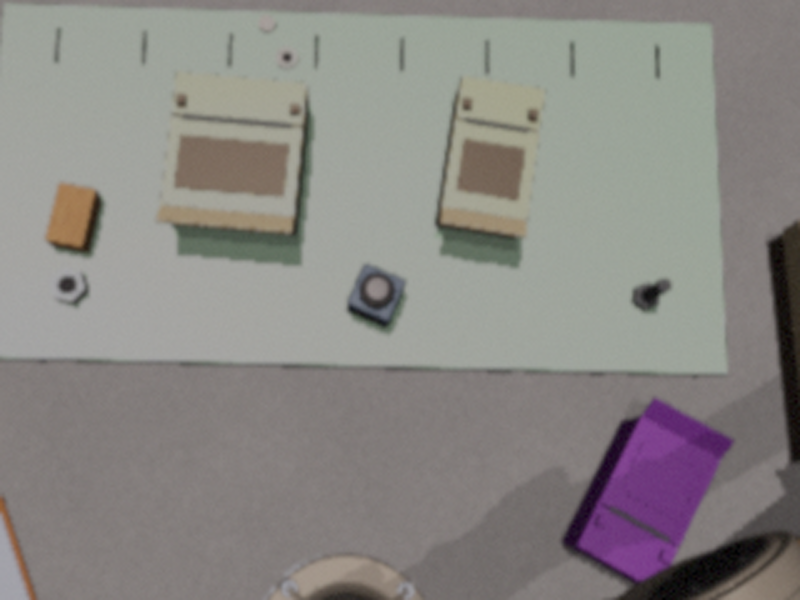

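View pics/side0c.png

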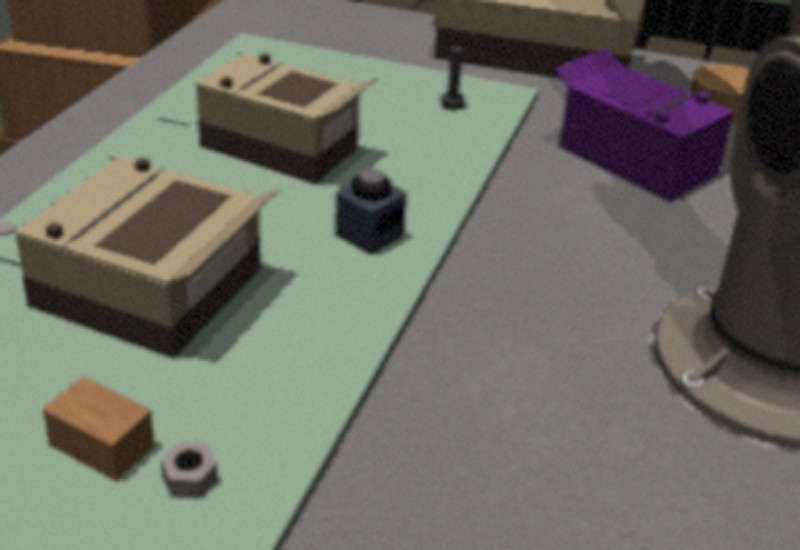

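```bash
python3 - <<'E'
from h import *
d=dict(np.load('pics/top0.npz'))
P=lambda u,v,z:np.round(atz(d,180+u/2.5,90+v/2.5,z),3)
for n,u,v,z in [('rearL',460,78,.107),('rearR',545,87,.107),('rimL',438,229,.125),('rimR',524,237,.125),('wrimR',294,231,.125),('wrimL',157,221,.125),('wrearR',308,82,.107),('btn',377,290,.1),('bolt',648,297,.02),('bolttop',662,286,.104)]: print(n,P(u,v,z))
E
```

```text
rearL [ 0.729 -0.134  0.107]
rearR [ 0.72  -0.245  0.107]
rimL [ 0.52  -0.105  0.125]
rimR [ 0.513 -0.213  0.125]
wrimR [0.513 0.075 0.125]
wrimL [0.521 0.246 0.125]
wrearR [0.717 0.064 0.107]
btn [ 0.445 -0.031  0.1  ]
bolt [ 0.461 -0.398  0.02 ]
bolttop [ 0.459 -0.391  0.104]
```

send_rows --pt "0 -2.5 0 8.7 0" --pt "0 -2.5 0 8.7 0" --pt "0 -2.5 0 8.7 0" --pt "0 -2.5 0 8.7 0" --pt "-4.7 0 0.9 0 0" --pt "-4.7 0 0.9 0 0" --pt "-4.7 0 0.9 0 0" --pt "-4.7 0 0.9 0 0" --pt "-4.7 0 0.9 0 0"

```text
clock: 2.33
tcp_pos: [0.3806, -0.376, 0.3107]
orientation: [-1.138, 1.314, -1.315]
contact_force: [0.6, -0.2, 0.6]
grip_width: 0.0001
```

send_rows --pt "-4.7 0 0.9 0 0" --pt "-4.7 0 0.9 0 0" --pt "-4.7 0 0.9 0 0" --pt "-4.7 0 0.9 0 0" --pt "-4.7 0 0.9 0 0" --pt "0 0 0 0 0" --pt "0 0 0 0 0"

```text
clock: 3.2
tcp_pos: [0.4581, -0.152, 0.3105]
orientation: [-1.138, 1.314, -1.315]
contact_force: [-0.2, -0.8, 0.2]
grip_width: 0.0
```

```bash
python3 - <<'E'
from h import *
from scipy.spatial.transform import Rotation as R
o=r.get_obs();print(o['clock'],o['tcp_pos'],o['contact_force'],o['grip_width'],r.tip_extent);print(np.round(R.from_rotvec(o['orientation']).as_matrix(),3))
d=snap('wrist','w1');snap('top','t1')
for t in ['narrow_bin','narrow_lid','narrow_lid_rim','confirm_top']:
        print(t,[(np.round(x['rect']).tolist(),round(x['p'],2)) for x in r.recognise('wrist',t)])
E
```

```text
3.2 [ 0.45807584 -0.15204928  0.31054318] [-0.18083737 -0.75081873  0.18159856] 8.725817387356495e-06 0.014
[[-0.143 -0.     0.99 ]
 [-0.99  -0.001 -0.143]
 [ 0.001 -1.     0.   ]]
narrow_bin [([418.0, 231.0, 571.0, 360.0], 0.88), ([256.0, 0.0, 366.0, 114.0], 0.73)]
narrow_lid [([255.0, 0.0, 365.0, 113.0], 0.71), ([443.0, 250.0, 571.0, 351.0], 0.71)]
narrow_lid_rim [([444.0, 250.0, 572.0, 348.0], 0.97), ([256.0, 1.0, 367.0, 113.0], 0.75)]
confirm_top [([204.0, 172.0, 230.0, 196.0], 0.9)]
```

View pics/w1.png

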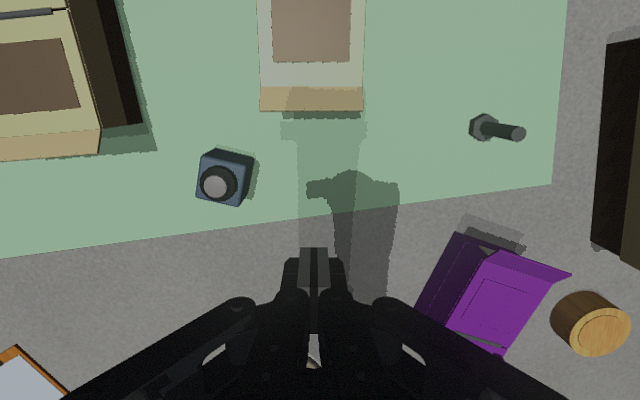

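```bash
python3 - <<'E'
from h import *
a=cv2.imread('pics/w1.png')[0:220,180:400]; cv2.imwrite('pics/w1c.png',cv2.resize(a,None,fx=2.7,fy=2.7,interpolation=cv2.INTER_CUBIC))
d=dict(np.load('pics/w1.npz'))
for n,u,v,z in [('rimL',260,111,.123),('rimR',362,111,.123),('bend L',262,90,.11),('bend R',361.5,87,.11),('btn',215,187,.1),('tip',314,248,.3105-.014)]: print(n,np.round(atz(d,u,v,z),4))
for z in (.2965,.3105): print(proj(d,[.4581,-.152,z]), proj(d,[.4581+.011,-.1536,z]))
E
```

```text
rimL [ 0.5293 -0.106   0.123 ]
rimR [ 0.5137 -0.2137  0.123 ]
bend L [ 0.5503 -0.1103  0.11  ]
bend R [ 0.5379 -0.2174  0.11  ]
btn [ 0.4484 -0.0301  0.1   ]
tip [ 0.4482 -0.1519  0.2965]
[[311.80250252 233.63920189]] [[311.78742459 216.7159233 ]]
[[311.7198912  243.86735193]] [[311.70199726 225.88631529]]
```

View pics/w1c.png

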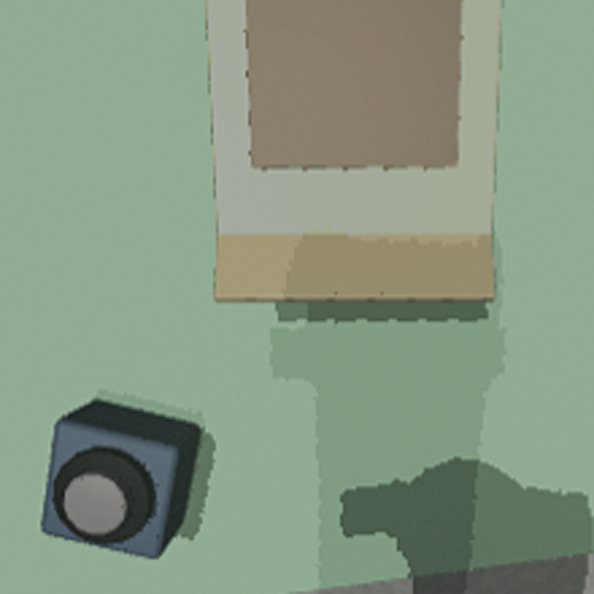

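```bash
python3 - <<'E'
from h import *
a=cv2.imread('pics/w1.png')[200:400,210:430]; cv2.imwrite('pics/w1d.png',cv2.resize(a,None,fx=2.7,fy=2.7,interpolation=cv2.INTER_CUBIC))
snap('side','s1')
a=cv2.imread('pics/s1.png')[0:240,180:500]; cv2.imwrite('pics/s1c.png',cv2.resize(a,None,fx=2.5,fy=2.5,interpolation=cv2.INTER_CUBIC))
d=dict(np.load('pics/s1.npz'))
print(proj(d,[[.458,-.152,.2965],[.469,-.1536,.2965],[.447,-.1505,.2965],[.458,-.152,.3105]]))
E
```

```text
[[343.87253654 116.66939232]
 [340.36552182 115.91213922]
 [347.41961126 117.4212694 ]
 [344.13918445 111.82123348]]
```

View pics/w1d.png

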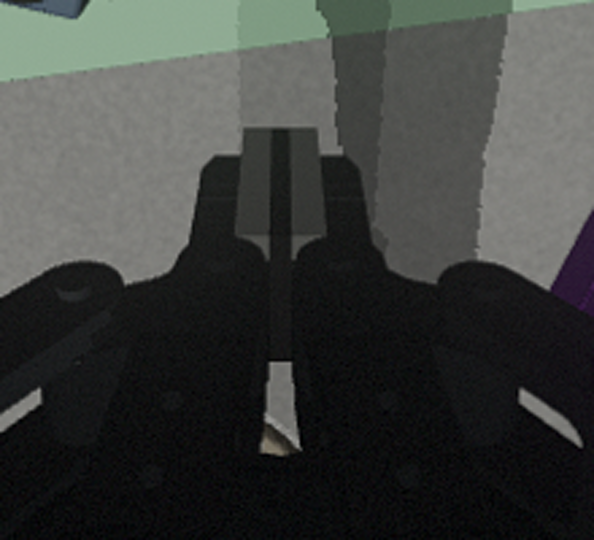

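View pics/s1c.png

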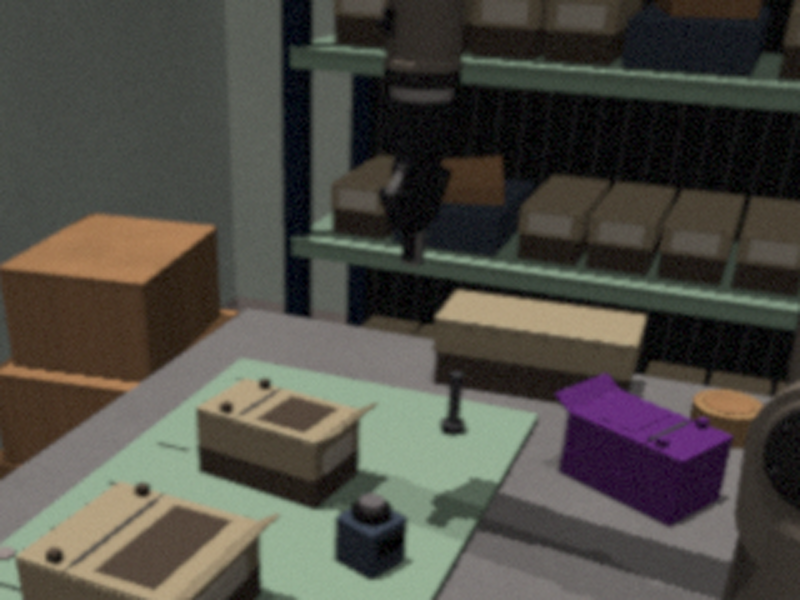

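```bash
python3 - <<'E'
from h import *
from scipy.optimize import least_squares
d=dict(np.load('pics/s1.npz'))
w=dict(np.load('pics/w1.npz'))
t=dict(np.load('pics/t1.npz'))
def tri(obs):
    f=lambda P:np.concatenate([proj(dd,P)[0]-uv for dd,uv in obs])
    s=least_squares(f,[.5,-.15,.15]);return np.round(s.x,4),np.round(s.fun,1)
S=lambda u,v:np.array([180+u/2.5,v/2.5])
print('btn',tri([(d,S(373,505)),(w,np.array([215,187])) ]))
print('tip',tri([(d,S(414,260)),(w,np.array([314,248]))]))
print('rimR',tri([(d,S(375,405)),(w,np.array([362,111]))]))
print('bolttop',tri([(d,S(457,376)),(w,np.array([519,134]))]))
a=cv2.imread('pics/t1.png')[90:330,180:500]; cv2.imwrite('pics/t1c.png',cv2.resize(a,None,fx=2.5,fy=2.5,interpolation=cv2.INTER_CUBIC))
print(np.round(w['cam_to_world'],3), r.get_obs()['tcp_pos'])
E
```

```text
btn (array([ 0.446 , -0.0263,  0.0896]), array([ 0.1, -0. , -0. , -0. ]))
tip (array([ 0.4639, -0.1543,  0.3281]), array([-2.9,  1.1,  0.3,  0.5]))
rimR (array([ 0.5137, -0.2142,  0.1182]), array([ 0.9, -0.1, -0.1, -0.2]))
bolttop (array([ 0.4595, -0.3992,  0.0945]), array([ 0.7, -0.3, -0.1, -0.2]))
[[-0.143 -0.939 -0.313  0.538]
 [-0.99   0.136  0.044 -0.164]
 [ 0.001  0.316 -0.949  0.475]
 [ 0.     0.     0.     1.   ]] [ 0.45807972 -0.15205963  0.31046834]
```

View pics/t1c.png

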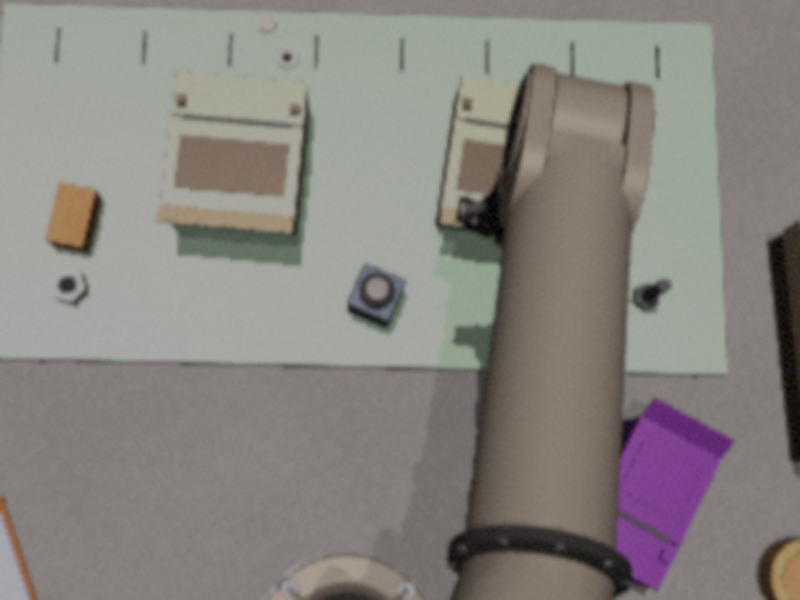

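send_rows --pt "0 4 0 0 0" --pt "0 4 0 0 0" --pt "0 4 0 0 0" --pt "0 4 0 0 0" --pt "0 3 0 0 0" --pt "0 2.5 0 0 0" --pt "0 0 0 0 0" --pt "0 0 0 0 0"

```text
clock: 4.55
tcp_pos: [0.459, -0.1517, 0.0964]
orientation: [-1.137, 1.313, -1.315]
contact_force: [-0.4, -0.4, 0.7]
grip_width: -0.0004
```

```bash
python3 - <<'E'
from h import *
d=snap('side','s2')
a=d['image'][90:250,220:420,::-1]; cv2.imwrite('pics/s2c.png',cv2.resize(a,None,fx=4,fy=4,interpolation=cv2.INTER_CUBIC))
w=snap('wrist','w2')
p=r.get_obs()['tcp_pos'];print(p,r.get_obs()['contact_force'])
q=p+[.011,-.0016,0]
print(proj(d,[q-[0,0,.014],q,q+[0,0,.0175]]),proj(w,[q-[0,0,.014],q,q+[0,0,.0175]]))
E
```

```text
[ 0.45929435 -0.15173792  0.09673986] [-0.54205959 -0.6015187   0.56004908]
[[336.58833238 182.73470698]
 [336.78680287 178.71548867]
 [337.0382247  173.62635517]] [[311.8471247  216.77751729]
 [311.75773803 225.91429506]
 [311.62534962 239.45055114]]
```

View pics/s2c.png

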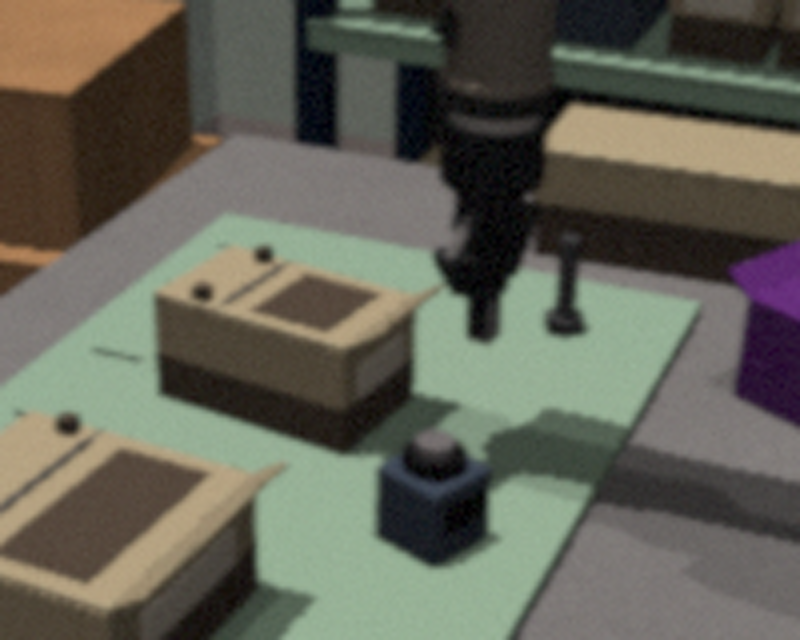

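View pics/w2.png

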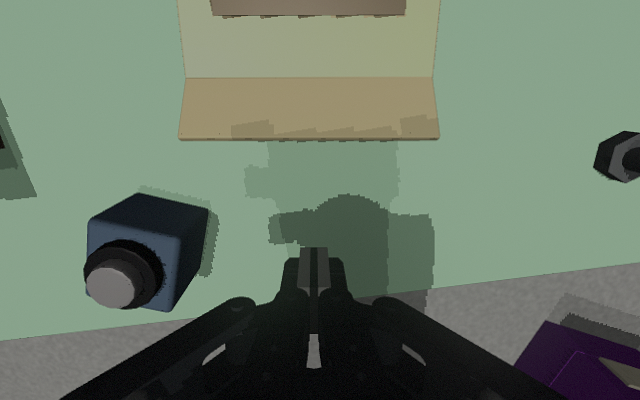

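send_rows --pt "0 1 1 0 0" --pt "0 0 1.5 0 0" --pt "0 0 1.5 0 0" --pt "0 0 0.5 0 0" --pt "0 0 0 0 0" --pt "0 0 0 0 0"

```text
clock: 5.4
tcp_pos: [0.5023, -0.1578, 0.0854]
orientation: [-1.138, 1.315, -1.314]
contact_force: [0.5, -0.5, 0.5]
grip_width: 0.0001
```

```bash
cat > v.py <<'E'
import sys
from h import *
n=sys.argv[1]
d=snap('side','s'+n)
a=d['image'][70:250,220:420,::-1]; a=cv2.resize(a,None,fx=3,fy=3,interpolation=cv2.INTER_CUBIC)
w=snap('wrist','w'+n); b=w['image'][:,140:500,::-1]; b=cv2.resize(b,(486,540))[:, :]
im=np.hstack([a,b]); im=cv2.resize(im,None,fx=.73,fy=.73); cv2.imwrite(f'pics/v{n}.png',im)
o=r.get_obs();print(o['clock'],o['tcp_pos'],o['contact_force'])
E
python3 v.py 3
```

```text
5.5 [ 0.50235811 -0.15786171  0.08550659] [-0.15325061 -0.13295918  0.22956856]
```

View pics/v3.png

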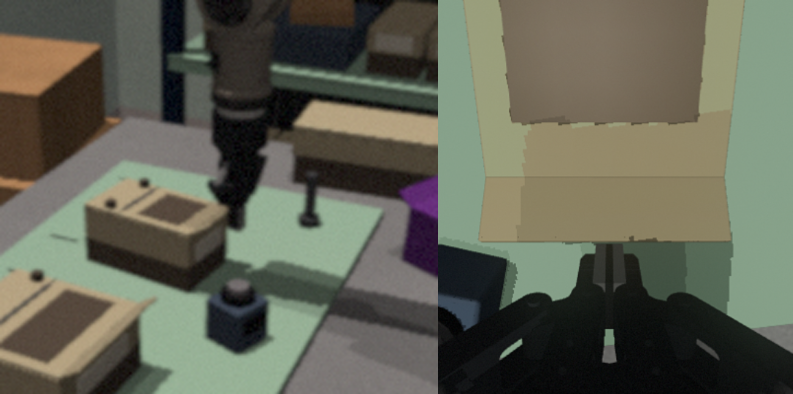

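send_rows --pt "0 0 0.3 0 0" --pt "0 0 0.3 0 0" --pt "0 0 0 0 0" --pt "0 0 0 0 0"

```text
clock: 6.0
tcp_pos: [0.5087, -0.1587, 0.0855]
orientation: [-1.138, 1.314, -1.314]
contact_force: [-0.7, 0.4, 0.9]
grip_width: 0.0001
```

```bash
python3 v.py 4
```

```text
6.1 [ 0.50867317 -0.15872341  0.08546911] [-0.87727414  0.10182095  0.29119997]
```

View pics/w4.png

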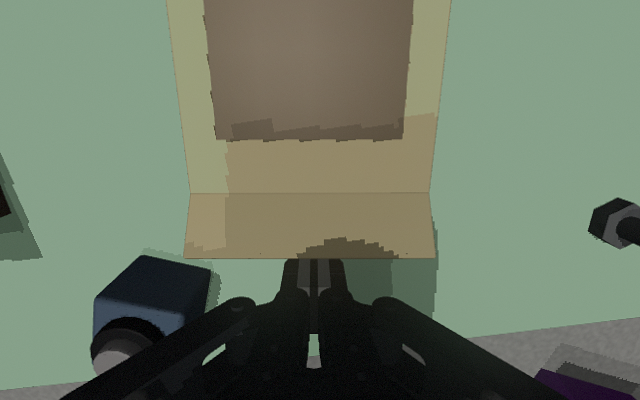

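send_rows --pt "0 0 0.2 0 0" --pt "0 0 0.2 0 0" --pt "0 0 0 0 0" --pt "0 0 0 0 0"

```text
clock: 6.6
tcp_pos: [0.5102, -0.159, 0.0851]
orientation: [-1.141, 1.318, -1.312]
contact_force: [-6.6, 1.7, 6.4]
grip_width: -0.0
```

```bash
python3 v.py 5
```

```text
6.7 [ 0.51014726 -0.15899546  0.08507243] [-7.69146146  1.5971884   5.44498364]
```

View pics/w5.png

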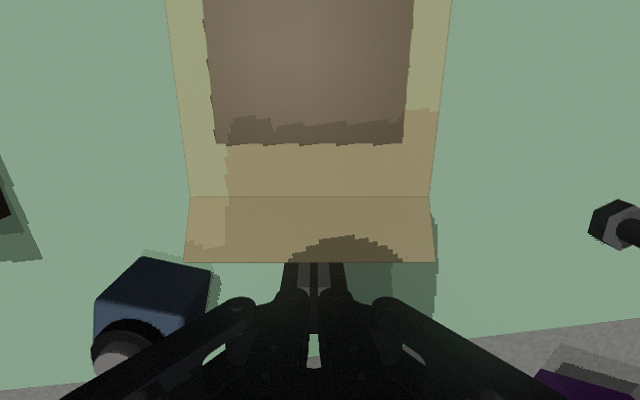

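send_rows --pt "0 0 -0.15 0 0" --pt "0 -0.2 0 0 0" --pt "0 -0.2 0 0 0"

```text
clock: 7.08
tcp_pos: [0.5106, -0.159, 0.0893]
orientation: [-1.139, 1.315, -1.313]
contact_force: [-3.4, 0.4, -0.5]
grip_width: -0.0001
```

```bash
python3 v.py 6
```

```text
7.175 [ 0.51069948 -0.15903143  0.08943569] [-3.12060495  0.31791089 -0.20850981]
```

View pics/w6.png

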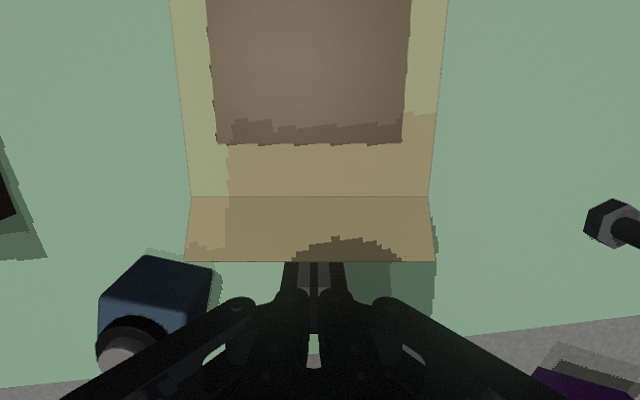

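send_rows --pt "0 -0.3 0.05 0 0" --pt "0 -0.3 0.05 0 0" --pt "0 0 0 0 0"

```text
clock: 7.55
tcp_pos: [0.5119, -0.1592, 0.0957]
orientation: [-1.138, 1.315, -1.314]
contact_force: [-6.6, 0.3, -0.1]
grip_width: -0.0001
```

```bash
python3 v.py 7
```

```text
7.65 [ 0.51179542 -0.15917353  0.09557845] [-5.34236824 -0.37819341 -0.476175  ]
```

View pics/w7.png

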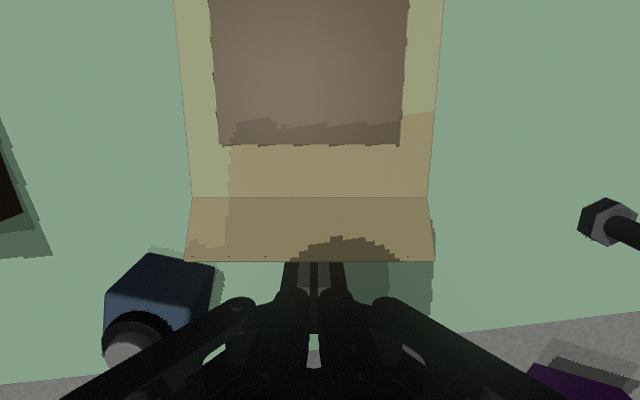

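send_rows --pt "0 -0.8 0.17 0 0" --pt "0 -0.85 0.23 0 0" --pt "0 -0.72 0.24 0 0" --pt "0 0 0 0 0"

```text
clock: 8.15
tcp_pos: [0.5191, -0.1603, 0.1206]
orientation: [-1.137, 1.313, -1.315]
contact_force: [-4.8, 0.5, 1.5]
grip_width: 0.0002
```

```bash
python3 v.py 8
```

```text
8.25 [ 0.51888003 -0.16022625  0.12022253] [-5.51123861  0.82850472  1.24445676]
```

View pics/v8.png

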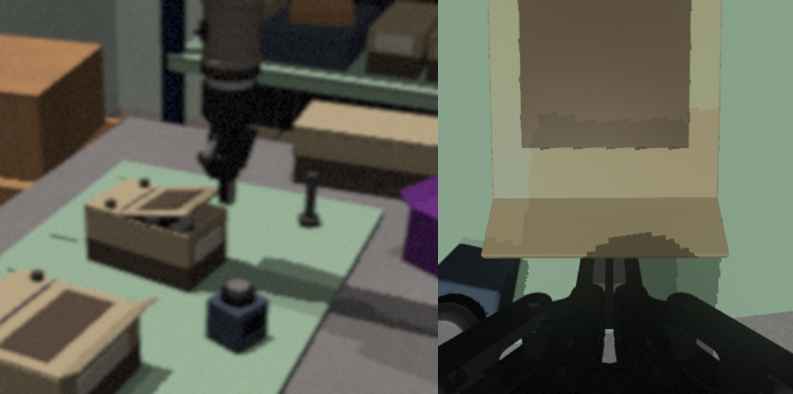

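send_rows --pt "0 -0.83 0.24 0 0" --pt "0 -0.81 0.32 0 0" --pt "0 -0.67 0.34 0 0" --pt "0 -0.76 0.46 0 0" --pt "0 -0.73 0.5 0 0" --pt "0 -0.6 0.48 0 0" --pt "0 0 0 0 0"

```text
clock: 9.12
tcp_pos: [0.5422, -0.1635, 0.1637]
orientation: [-1.137, 1.314, -1.315]
contact_force: [-1.3, -0.9, 0.4]
grip_width: -0.0
```

```bash
python3 v.py 9
```

```text
9.225 [ 0.5415762  -0.16342554  0.16303239] [-1.32733343  1.1460484  -0.65708   ]
```

View pics/v9.png

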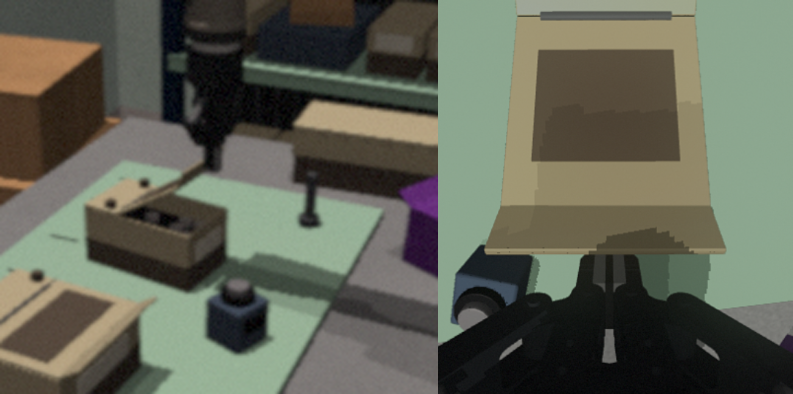

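send_rows --pt "0 -0.67 0.6 0 0" --pt "0 -0.63 0.63 0 0" --pt "0 -0.5 0.57 0 0" --pt "0 -0.55 0.7 0 0" --pt "0 -0.5 0.73 0 0" --pt "0 -0.4 0.65 0 0" --pt "0 0 0 0 0"

```text
clock: 10.1
tcp_pos: [0.581, -0.1691, 0.196]
orientation: [-1.137, 1.313, -1.315]
contact_force: [-0.6, 2.3, 0.6]
grip_width: -0.0004
```

```bash
python3 v.py 10
```

```text
10.2 [ 0.58008079 -0.16901831  0.19544448] [-0.59389704  0.63135582  1.22320428]
```

View pics/v10.png

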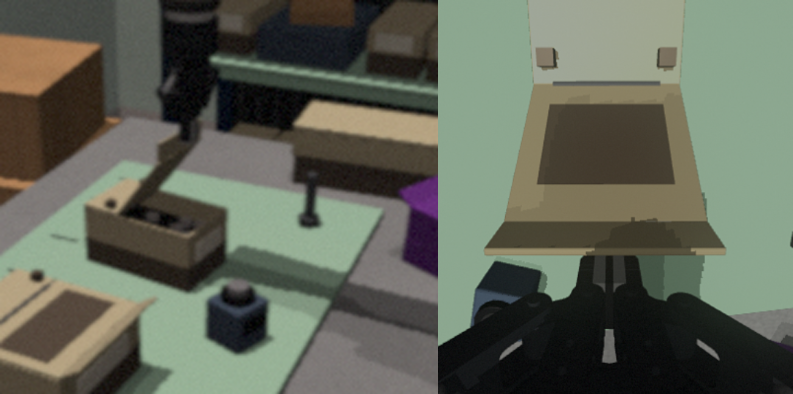

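send_rows --pt "0 -0.2 0.8 0 0" --pt "0 -0.2 0.8 0 0" --pt "0 -0.1 0.8 0 0" --pt "0 0 0.8 0 0" --pt "0 0 0.8 0 0" --pt "0 0 0 0 0"

```text
clock: 10.95
tcp_pos: [0.6204, -0.1747, 0.2004]
orientation: [-1.138, 1.314, -1.314]
contact_force: [0.2, 0.0, -0.2]
grip_width: 0.0001
```

```bash
python3 v.py 11
```

```text
11.05 [ 0.61960361 -0.17469369  0.20037047] [-1.19253357 -0.96284215  0.21669033]
```

View pics/v11.png

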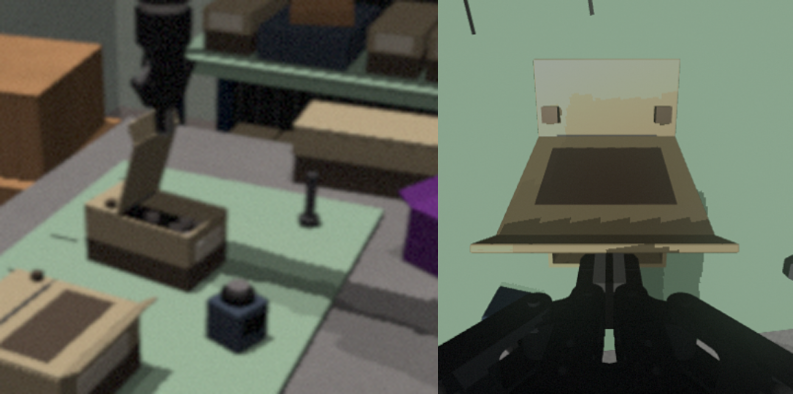

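send_rows --pt "0 0 0.6 0 0" --pt "0 0 0.6 0 0" --pt "0 0 0.6 0 0" --pt "0 0 0.6 0 0" --pt "0 0 0.5 0 0" --pt "0 0 0.5 0 0" --pt "0 0 0.4 0 0" --pt "0 0 0 0 0"

```text
clock: 12.05
tcp_pos: [0.6576, -0.1802, 0.2006]
orientation: [-1.138, 1.314, -1.314]
contact_force: [0.4, 0.6, 0.6]
grip_width: 0.0002
```

```bash
python3 v.py 12
```

```text
12.15 [ 0.65726401 -0.18021118  0.20068816] [-0.64858931  0.38577999  0.86768424]
```

View pics/v12.png

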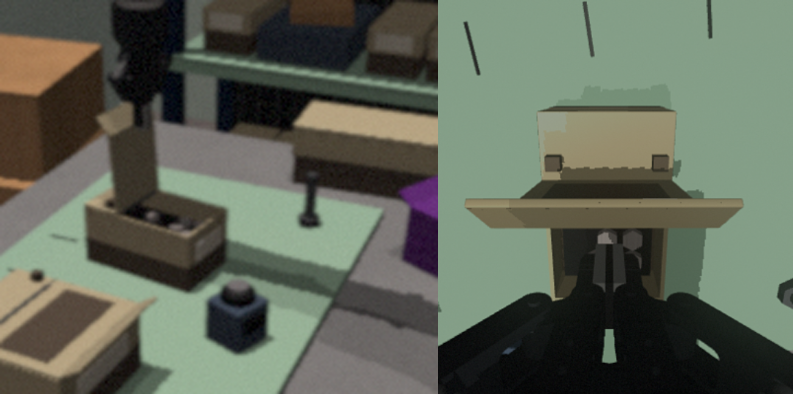

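send_rows --pt "0 0 0.4 0 0" --pt "0 0 0.4 0 0" --pt "0 0 0.4 0 0" --pt "0 0 0.4 0 0" --pt "0 0 0 0 0" --pt "0 0 0 0 0"

```text
clock: 12.9
tcp_pos: [0.6731, -0.1825, 0.2006]
orientation: [-1.138, 1.314, -1.314]
contact_force: [-0.2, 0.1, 0.2]
grip_width: -0.0
```

```bash
python3 v.py 13
```

```text
13.0 [ 0.67303267 -0.18250852  0.20070434] [0.39837857 0.17283269 0.62197921]
```

View pics/v13.png

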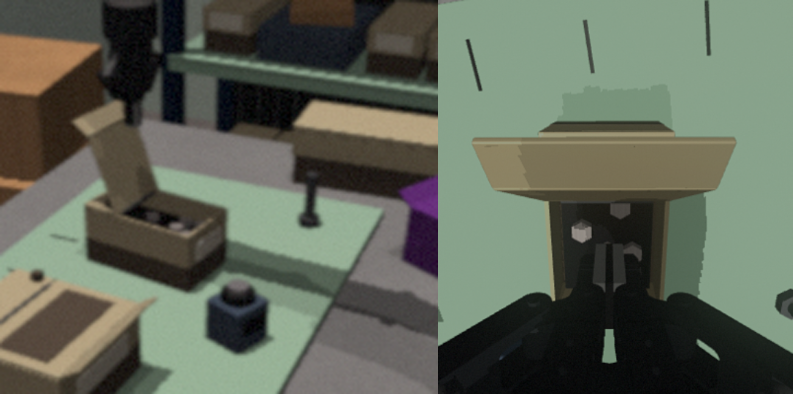

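send_rows --pt "0 -1.5 -2 0 0" --pt "0 -2 -4 0 0" --pt "0 -2 -4 0 0" --pt "-2 -2 -4 0 0" --pt "-3 0 -4 0 0" --pt "-3 0 -2 0 0" --pt "-2 0 -2 0 0" --pt "0 0 0 0 0" --pt "0 0 0 0 0"

```text
clock: 14.12
tcp_pos: [0.47, -0.0527, 0.276]
orientation: [-1.137, 1.314, -1.315]
contact_force: [-0.2, -0.1, 0.5]
grip_width: -0.0002
```

```bash
python3 - <<'E'
from h import *
w=snap('wrist','w14');d=snap('side','s14');t=snap('top','t14')
print(r.get_obs()['tcp_pos'],r.get_obs()['contact_force'])
for c in('wrist','side','top'): print([(np.round(x['rect'],1).tolist(),round(x['p'],2)) for x in r.recognise(c,'confirm_top')])
cv2.imwrite('pics/s14c.png',cv2.resize(d['image'][70:250,220:420,::-1],None,fx=4,fy=3,interpolation=cv2.INTER_CUBIC))
E
```

```text
[ 0.47011151 -0.05289602  0.27561005] [-0.34421938 -0.18610712  0.82207536]
[([281.1, 179.4, 308.9, 207.5], 0.87)]
[]
[([326.2, 201.6, 337.3, 212.6], 0.47), ([366.6, 102.0, 406.1, 144.1], 0.18)]
```

View pics/w14.png

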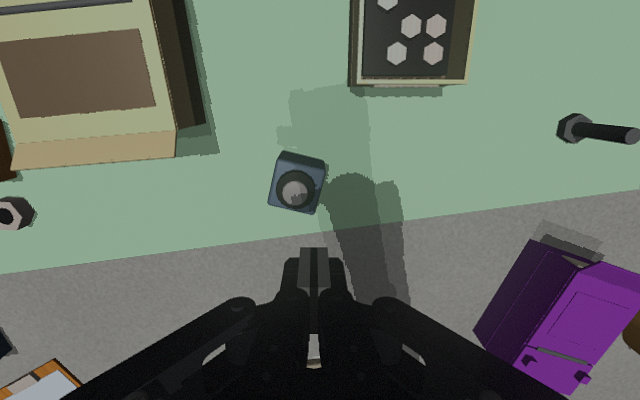

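View pics/s14c.png

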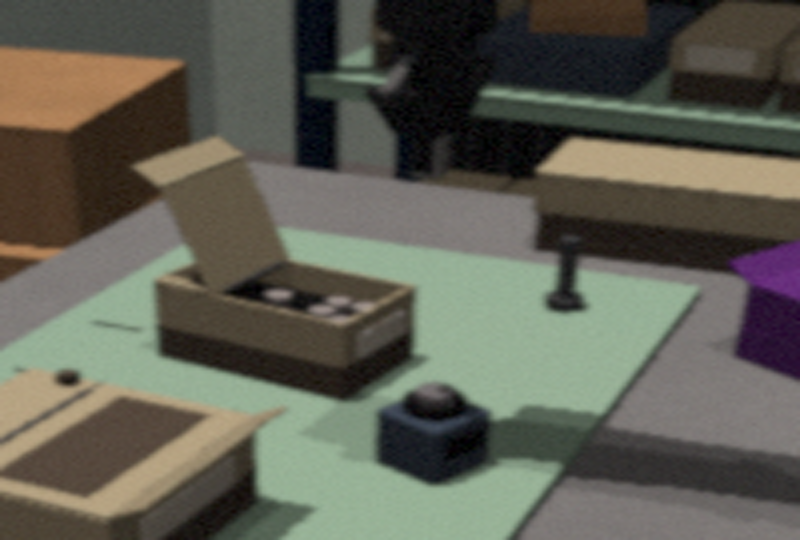

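```bash
python3 - <<'E'
from h import *
from scipy.optimize import least_squares
L=lambda f:dict(np.load(f'pics/{f}.npz'))
obs=[(L('w14'),[294,193]),(L('w1'),[215,187]),(L('w2'),[111,287]),(L('top0'),[330.8,206]),(L('s1'),[329,201.5])]
for sub in (obs,obs[:3],obs[:4]):
    s=least_squares(lambda P:np.concatenate([proj(d,P)[0]-uv for d,uv in sub]),[.45,-.03,.1],loss='soft_l1')
    print(np.round(s.x,4),np.round(s.fun,1))
o=r.get_obs()['tcp_pos']
for P in ([.448,-.03],):
    dx,dy=np.array(P)-o[:2]; c,s_=.99,-.143
    print('toolx',-.143*dx-.99*dy,'toolz',.99*dx-.143*dy)
E
```

```text
[ 0.4478 -0.0281  0.0961] [-0.3  0.3 -0.5 -0.2  0.5 -0.  -0.9 -0.6 -0.  -1.9]
[ 0.4483 -0.0286  0.0971] [ 0.1  0.1 -0.4 -0.4  0.2  0.1]
[ 0.4483 -0.0287  0.0971] [ 0.1  0.1 -0.4 -0.4  0.2  0.2 -0.7 -0.8]
toolx -0.019137330807515 toolz -0.02493587448385676
```

send_rows --pt "-1 2 -1.2 0 0" --pt "-1.1 3 -1.3 0 0" --pt "0 4 0 0 0" --pt "0 3.5 0 0 0" --pt "0 2 0 0 0" --pt "0 0 0 0 0" --pt "0 0 0 0 0"

```text
clock: 15.3
tcp_pos: [0.4487, -0.0277, 0.1315]
orientation: [-1.137, 1.314, -1.315]
contact_force: [0.3, 0.1, 0.5]
grip_width: 0.0002
```

```bash
python3 - <<'E'
from h import *
d=snap('side','s15');w=snap('wrist','w15')
print(r.get_obs()['tcp_pos'],r.get_obs()['contact_force'])
a=cv2.resize(d['image'][110:250,260:400,::-1],(540,540),interpolation=cv2.INTER_CUBIC)
cv2.imwrite('pics/s15c.png',a)
E
```

```text
[ 0.44894365 -0.02772391  0.13175756] [-0.61938252  0.74276495  0.40980305]
```

View pics/s15c.png

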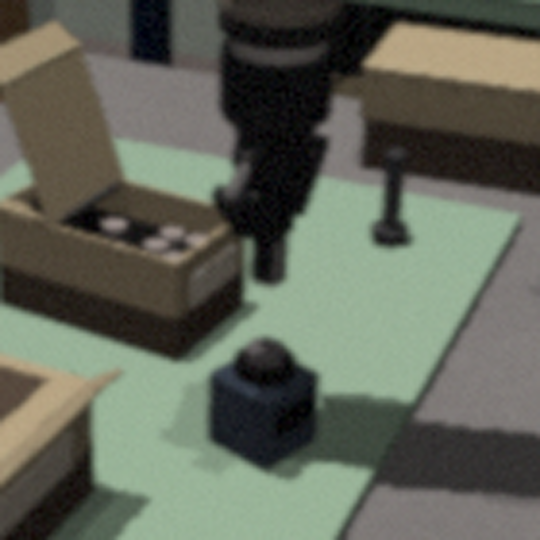

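View pics/w15.png

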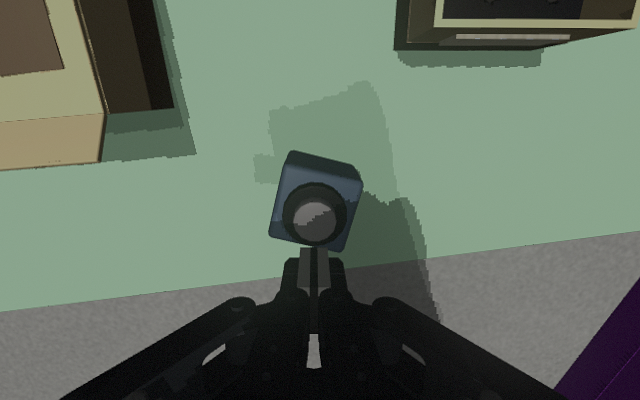

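send_rows --pt "0 1 0 0 0" --pt "0 1 0 0 0" --pt "0 0.5 0 0 0" --pt "0 0.5 0 0 0" --pt "0 0.5 0 0 0" --pt "0 0 0 0 0"

```text
clock: 16.15
tcp_pos: [0.4478, -0.0277, 0.0953]
orientation: [-1.138, 1.315, -1.314]
contact_force: [-0.5, -0.5, -0.4]
grip_width: -0.0001
```

```bash
python3 v.py 16
```

```text
16.25 [ 0.44810685 -0.0276763   0.09575088] [-0.28987699 -0.05721904 -0.12015818]
```

View pics/v16.png

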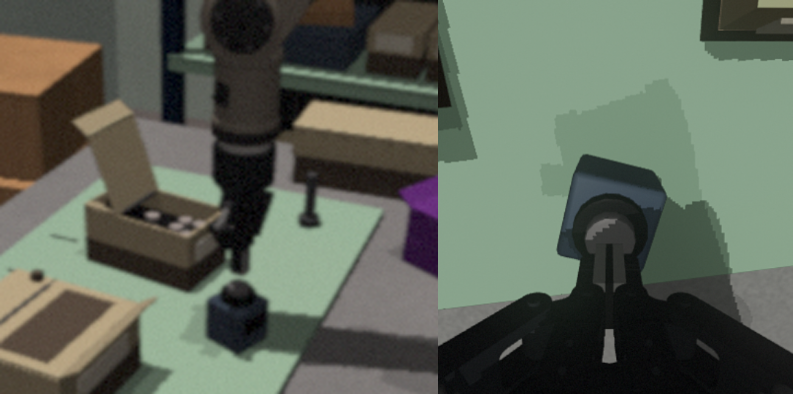

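send_rows --pt "0 0.4 0 0 0" --pt "0 0.4 0 0 0" --pt "0 0.4 0 0 0" --pt "0 0 0 0 0"

```text
clock: 16.75
tcp_pos: [0.4477, -0.0277, 0.0833]
orientation: [-1.139, 1.315, -1.314]
contact_force: [-0.4, 0.4, 0.4]
grip_width: -0.0003
```

```bash
python3 v.py 17
```

```text
16.85 [ 0.44800675 -0.0276468   0.08365642] [ 0.05999328  0.16289713 -0.31187371]
```

View pics/w17.png

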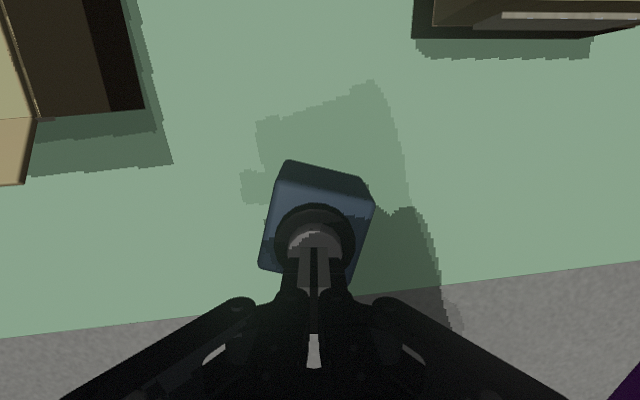

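send_rows --pt "0 0 0.5 0 0" --pt "0 0.3 0 0 0" --pt "0 0.3 0 0 0" --pt "0 0 0 0 0"

```text
clock: 17.35
tcp_pos: [0.4531, -0.0284, 0.0776]
orientation: [-1.138, 1.314, -1.314]
contact_force: [-0.1, -0.5, 2.4]
grip_width: -0.0003
```

send_rows --pt "0 0.3 0 0 0" --pt "0 0.3 0 0 0" --pt "0 0 0 0 0"

```text
clock: 17.73
tcp_pos: [0.4531, -0.0284, 0.0722]
orientation: [-1.138, 1.314, -1.315]
contact_force: [-2.5, -0.5, 10.2]
grip_width: 0.0001
```

send_rows --pt "0 0.2 0 0 0" --pt "0 0 0 0 0" --pt "0 0 0 0 0"

```text
clock: 18.1
tcp_pos: [0.4533, -0.0284, 0.0717]
orientation: [-1.138, 1.314, -1.315]
contact_force: [-8.2, -0.3, 30.2]
grip_width: -0.0003
```

```bash
python3 v.py 18
```

```text
18.2 [ 0.45327171 -0.02842691  0.07170863] [-8.81389606 -0.09625114 31.99256485]
```

View pics/v18.png

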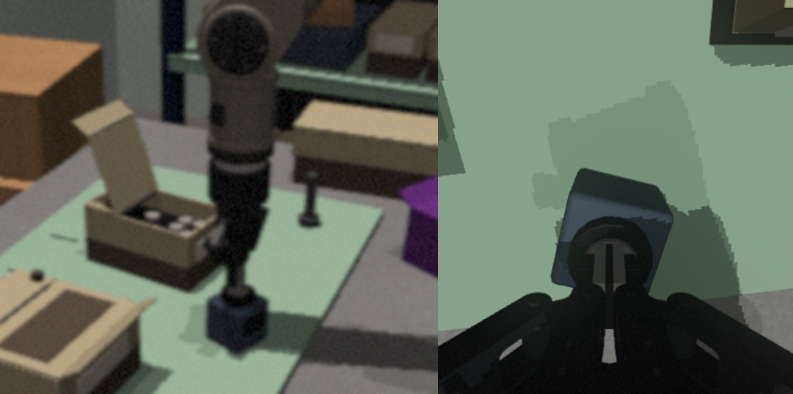

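send_rows --pt "0 -0.5 0 0 0" --pt "0 -1 0 0 0" --pt "0 -3 0 0 0" --pt "0 -4 0 0 0" --pt "0 -4 -0.5 0 0" --pt "0 -2 0 0 0" --pt "0 0 0 0 0" --pt "0 0 0 0 0" --pt "0 0 0 0 0" --pt "0 0 0 0 0"

```text
clock: 19.45
tcp_pos: [0.4475, -0.0277, 0.2139]
orientation: [-1.139, 1.315, -1.313]
contact_force: [0.2, 0.0, -0.1]
grip_width: 0.0
```

```bash
python3 v.py 19; python3 - <<'E'
from h import *
d=snap('top','t19')
a=d['image'][90:330,180:500,::-1]; cv2.imwrite('pics/t19c.png',cv2.resize(a,None,fx=2.5,fy=2.5,interpolation=cv2.INTER_CUBIC))
w=dict(np.load('pics/w19.npz'))
print(proj(w,[[.4483,-.0287,.097],[.4483,-.0287,.091]]),[x['rect'] for x in r.recognise('wrist','confirm_top')])
for n in ('top0','t19'):
    g=dict(np.load(f'pics/{n}.npz'))['image']
s0=dict(np.load('pics/s0.npz')) if 0 else None
E
```

```text
19.55 [ 0.44775221 -0.02765452  0.21419699] [ 0.27353273 -0.02453931  0.59423292]
[[313.31448667 185.9531553 ]
 [313.31005406 184.18382094]] [[296.6, 167.0, 330.5, 201.8]]
```

View pics/v19.png

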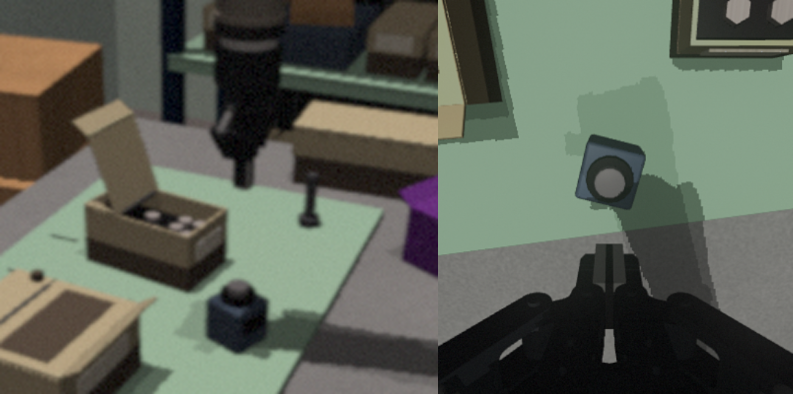

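View pics/t19c.png

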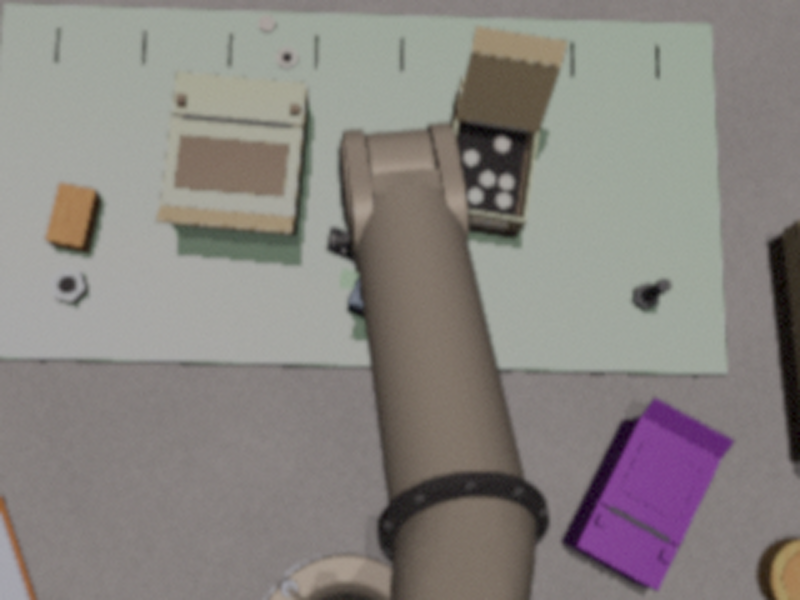

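```bash
python3 -c "
from h import *
print(r.hand_in())"
```

```text
the job is handed in; nothing more can be done
None
```

The narrow beige bin's lid is open and resting back, the confirm button has been pressed and released, and the job is handed in. No verdict is reported; robot time was about 19.6 s of the 51 s.

**Lid:** I lifted it by the lip with the closed fingertips and pushed it over. In the pictures it went past vertical, fell away from the fingers and stayed back to the end.

**Button:** I felt it start to move at a tool height of about 77.6 mm. It came to a hard stop at about 71.7 mm, which fits the 6 mm travel. The last small step raised the force to about 32 N for a moment.

**Last checks:**
- The button is back up: it shows where its released height predicts, to within 2 px. That is about what 6 mm of travel would shift it, so this is only a rough check.
- The narrow bin has moved less than about 3 mm, judged by one corner in the side view.
- The wide bin with its shut lid, the nut, the bolt, the carton and the purple look-alike look unmoved in the top view.
- The arm is clear of everything, with under 1 N on the tool.

**What disagreed:**
- The pictures and the button contact both put the fingertips about 30 mm higher than the stated `r.tip_extent` gives. I placed the fingers by the pictures and by contact force instead.
- The first push on the lip read about 8 N sideways and 5 N upward on the tool, so it was pressing the lip down. I eased back and raised the fingers, and after that the lid followed them up.

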